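Unlock and flip down a polishing stand's kickstand, then hold the frame upright

TASK

On the dice-polishing stand, push the red lock plunger fully in, then flip the brass kickstand over centre so that it snaps all the way down. Then raise the leaning green frame upright and finish holding it there with the gripper, so it cannot tip back (nothing else will hold it, and you do not let go). Leave the dice, checker, drill bit and cup where they are.

Things in the scene. Friction and masses are not known exactly. Their poses are not given: they have to be found in the camera images.
- stand_base: The fixed base of the dice-polishing stand: a walnut board 300 (x) x 220 (y) x 14 mm on the bench. Origin: centre of its underside. Its x axis runs along the frame's tilting hinge, y points to the kickstand side, z up.
- frame (a joint): Lean of the green tubular frame (240 mm wide) about the base's x axis: +0.35 rad = leaning towards the base's -y side on its rests (start), 0 = upright, negative = past upright (limit -0.2). A heavy wheel on its -y face always pulls it back: 4 to 5 N at the top bar when leaning, 2 N upright. With the kickstand down, the foot peg meets the base at about -0.03 rad.
- hinge (a point): Point on the frame's hinge line, 50 mm above the bench, above the base's centre; axes as the base. The wheel: 110 mm across, 32 mm thick, 33 to 65 mm to the -y side, axle 90 mm from the hinge.
- grip_bar (a point): Centre of the wooden grip at the frame's top: a bar 22 mm in diameter and 140 mm long along the base's x, 175 mm from the hinge line. It moves with the frame; its z axis points up along the frame. The spring tab and the wheel end 29 mm below this point.
- lock (a joint): Stroke of the red lock plunger in m: 0 = standing proud (kickstand locked), 0.012 = fully in. It slides down along the frame (along minus z of the frame). It is sprung: about 3 N to start it, 6 N at the end of the stroke; its stiff sleeve then keeps it where it was pushed. While it is out, its steel tooth blocks the kickstand's heel.
- lock_top (a point): Centre of the top face of the red plunger cap (24 mm across). On the frame, 60 mm towards +x of the hub, 45 mm to the +y side, 130 mm from the hinge line when out.
- kickstand (a joint): Angle of the brass kickstand: 0 = stowed, leg pointing 40 degrees above level towards the base's -x side; grows as the leg swings down; 2.18 rad = fully down, 5 degrees short of straight down. Over-centre spring: below about 0.8 rad it springs back to stowed, beyond 0.95 it snaps fully down by itself. Pushing the peg takes about 2 N.
- pivot (a point): Centre of the kickstand's pivot boss on the hub: on the frame, 90 mm from the hinge line, 45 mm to the +y side of the frame's plane. The leg swings in a plane parallel to the frame.
- foot_peg (a point): Middle of the kickstand's foot peg: a brass peg 12 mm in diameter that sticks out of the leg's end towards the frame's +y, 118 mm from the pivot axis; this point is 24 mm to the +y side of the pivot point, the peg reaches 27 mm to either side of it. The leg itself is an 11 mm bar.
- die0: Loose ivory-white bone die, an 18 mm cube on the bench on the +y side of the base, to be left alone. Origin: centre of its underside.
- die1: Loose ivory-white bone die, an 18 mm cube on the bench on the +y side of the base, to be left alone. Origin: centre of its underside.
- die2: Loose ivory-white bone die, an 18 mm cube on the bench on the +y side of the base, to be left alone. Origin: centre of its underside.
- checker: Loose rosewood checker, 38 mm across, 11 mm thick, on the bench on the -y side of the base, to be left alone. Origin: centre of its underside.
- drill_bit: Loose brass pip drill bit, 95 mm long, 9 mm thick, lying along its x on the bench, to be left alone. Origin: under its middle.
- cup: Loose tin measuring cup, 72 mm across the rim, 70 mm tall, under the brass hook, to be left alone. Origin: centre of its underside.
- vise: Fixed iron bench vise with a bone blank in its jaws, about 200 x 110 x 160 mm high. Origin: centre of its underside. Not needed.

How it is judged (in metres and radians):
On the way, in this order (a step that is already met when the one before it is completed fails the run):
1. the red lock plunger is pushed fully in (value of joint lock above 0.01 m), for 0.1 s.
2. the kickstand has been flipped over centre and is fully down (value of joint kickstand above 2.05 rad), for 0.2 s.
3. the frame is raised upright, held by the gripper (value of joint frame between -0.07 and 0.07 rad and contact force between the fingers and frame above 1 N), for 0.3 s.
At the end, for the whole second after the job is handed in: Plunger in (over 10 of 12 mm), kickstand down (over 2.05 of 2.18 rad), frame within 0.07 rad (4 degrees) of upright and still (under 0.1 rad/s), carried by the gripper's fingers with over 1 N of contact, through the last second (all of step 3 and value of joint lock above 0.01 m and value of joint kickstand above 2.05 rad and velocity of joint frame between -0.1 and 0.1 rad/s); the arm keeps its last pose, push and grip.
It fails at once if one of the dice, the checker, the drill bit or the cup is moved by more than 30 mm (distance of any of die0, die1, die2, checker, drill_bit, cup from where it was at the start of the episode above 0.03 m).
It also fails if it takes over 54 s, if anything falls off the work surface, if the arm or the gripper's body presses on something with over 40 N, if the wrist force passes 120 N, or if a joint passes its speed limit or range.

ROBOT

A 6-joint arm with a two-finger parallel gripper is mounted at the origin on the work surface. World frame = base frame: x ahead of the robot, y to its left, z up, the work surface at z = 0. Lengths are in m, angles in degrees, forces in N, time in s.
With the tool pointing down it reaches from about 0.375 to 0.9 m from the base axis. Payload 3.1 kg.
Tool frame: the origin (TCP) lies midway between the tips of the shut fingers; the grasp point (between the pads) lies 19 mm behind it; z points along the fingers, y is the line along which they close (so a half turn about z gives the same grasp; the last joint's range is limited). The gripper opens to 87 mm and grips with 3 to 60 N. Pads are 19 mm wide; open, the fingers measure 117 mm over their backs; the gripper's body (75 mm by 190 mm) begins 51 mm behind the grasp point.
Start: joints at [-81.159, 30.224, 82.088, -0, 67.689, -10.227], TCP at [0.204, -0.591, 0.194] pointing down, gripper open.
Joint ranges: [-176.69, 176.69], [-43.24, 126.21], [12.49, 139.97], [-82, 262], [0, 151.66], [-163.58, 163.58]. Speed limits (degrees/s): [159.86, 159.86, 180, 180, 180, 180].

INTERFACE

Orientations are given as a 3x3 rotation matrix whose columns are the frame's x, y, z axes.
In Python, from rig import bot gives the robot as it stands.
- The arm moves only by the tool steer_hand, called after ">>>" as a command line: name --pt "numbers of a row" for each row, then --argument value for the rest. Schema: {"type":"object","properties":{"increments":{"type":"array","items":{"type":"array","items":{"type":"number"},"minItems":7,"maxItems":7},"minItems":1,"maxItems":20},"only":{"type":"string"},"quiet":{"type":"boolean"},"lines":{"type":"string"}},"required":["increments"],"additionalProperties":false}. increments is a list of rows, 1 to 20 of them, each of 7 numbers: dx, dy, dz in fractions of the full range, 1 being 0.75 m, then a rotation vector rx, ry, rz in normalised numbers (1 is 360 degrees), then the opening from 0.0 (shut) to 1.0 (fully open); each row is the pose to reach, as a shift and turn from the pose commanded when the call began, along the tool's axes at that moment; what a row does not reach only later rows make up. A row lasts 1/10 s, in which the tool goes at most 0.05 m and 8.59 degrees, less where a joint would pass 70% of its speed; a pose out of reach is approached as far as the arm can. The fingers move at their own pace and stop on an object; the grip force is fixed at half the most. Time passes only in rows, so rows that do not move let the fingers close. The tool returns the time, the measured TCP pose, the force, the opening and the grip force at its end. only (a regular expression) keeps the lines of the reply that match it, lines (a string "A,B") keeps lines A to B, and quiet returns only ok. Input that does not fit is refused with a message, and nothing moves.
- bot.read_state(): the state, without advancing time (a new reading comes with each control period).
- bot.capture(name): name is "side" or "top"; returns a dict with "color" (400x640x3 uint8, red, green, blue), "K" (3x3 intrinsics, pixels), "view" (4x4, takes a point from world to camera coordinates). Camera axes: x right, y up, looking along -z (the intrinsics and any distortion apply to the point x, -y, -z); pixel columns grow to the right and rows downward; lengths in m; the calibration is good to about 2 mm. A picture is of the moment at which its call begins. There is no depth.
- bot.hand_in(): hands the job in; it is judged then, once.
The state is a dict: "time_s": time; "joint_positions": joint angles; "qvel": joint speeds; "tau": joint torques, N m; "position": TCP position; "tcp_rot": TCP orientation; "force": force on the tool from outside, world axes, zero at the start; "moment": the same for the moment, N m; "opening": opening from 0.0 (shut) to 1.0 (fully open); "grasp_force": force on a finger pad.
Only numpy, scipy, OpenCV 4.12 (cv2) and the standard library are available. Lean on these libraries where they do the work, as an engineer would, in place of code of your own. Each camera call takes 0.05 s, during which the arm holds its last target. There are 200 camera calls.

## Working session

There is one attempt and no reset: what is moved stays moved. The work goes in short steps, Python scripts to look and compute and a tool call to move; the robot and the scene stay as the last step left them, time stands still between calls to the robot, and variables do not carry over. Pictures are saved under pics/ and viewed, at most 14 in all, crops included, and the job is handed in when it is done.

```bash
ls; mkdir -p pics
```

Run:
```python
from rig import bot
import cv2,numpy as np
for n in("side","top"):
    c=bot.capture(n); cv2.imwrite(f"pics/{n}0.png",c["color"][:,:,::-1]); print(n,c["K"].round(1).tolist(),c["view"].round(4).tolist(),[k for k in c])
s=bot.read_state();print(s["time_s"],s["position"],np.round(s["tcp_rot"],3).tolist(),s["opening"])
```

```text
pics
rig.py
side [[406.6, 0.0, 313.2], [0.0, 406.6, 197.6], [0.0, 0.0, 1.0]] [[-0.9275, -0.3731, 0.0234, 0.5075], [0.2447, -0.5587, 0.7924, -0.2763], [-0.2825, 0.7407, 0.6095, -1.1113], [0.0, 0.0, 0.0, 1.0]] ['color', 'K', 'view']
top [[484.9, 0.0, 324.7], [0.0, 484.9, 199.3], [0.0, 0.0, 1.0]] [[-0.0137, -0.9999, 0.0027, -0.0253], [0.9888, -0.0132, 0.1489, -0.5802], [-0.1489, 0.0047, 0.9888, -1.8875], [0.0, 0.0, 0.0, 1.0]] ['color', 'K', 'view']
0.1 [ 0.20409464 -0.58998999  0.1934875 ] [[0.945, 0.327, -0.0], [0.327, -0.945, 0.002], [0.0, -0.002, -1.0]] 1.000953583466915
```

View pics/side0.png

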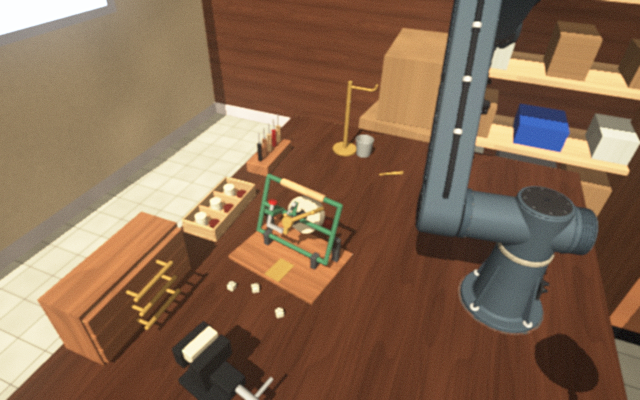

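View pics/top0.png

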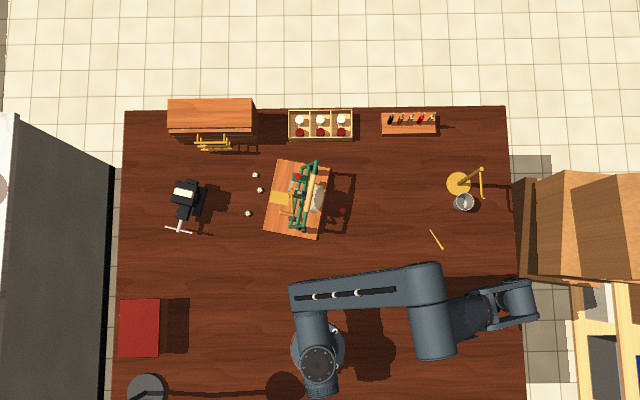

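The side view shows the stand around (290,240): green frame with a wooden grip at (302,190), red plunger at (272,203), brass kickstand at about (295,220). The top view shows the board around (297,199), with the dice on its left (+y) side. I'll enlarge both.

Run:
```python
import cv2,numpy as np
a=cv2.imread("pics/side0.png")[160:305,220:360]; b=cv2.imread("pics/top0.png")[150:250,240:340]
a=cv2.resize(a,(560,580),interpolation=cv2.INTER_CUBIC); cv2.imwrite("pics/a.png",a)
cv2.imwrite("pics/b.png",cv2.resize(b,(600,600),interpolation=cv2.INTER_CUBIC))
```

```text
(no output)
```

View pics/a.png

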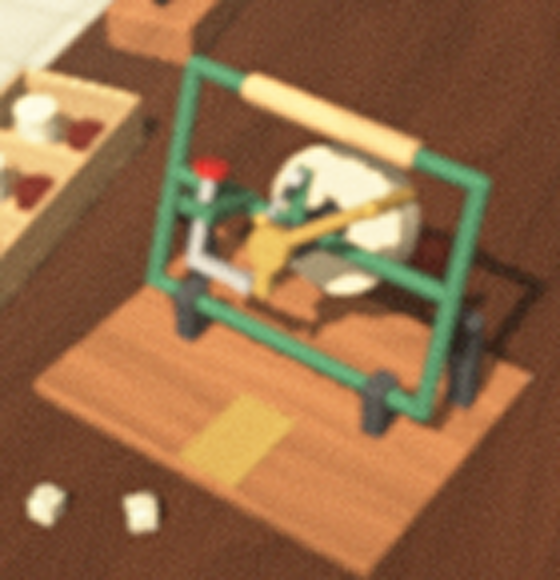

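View pics/b.png

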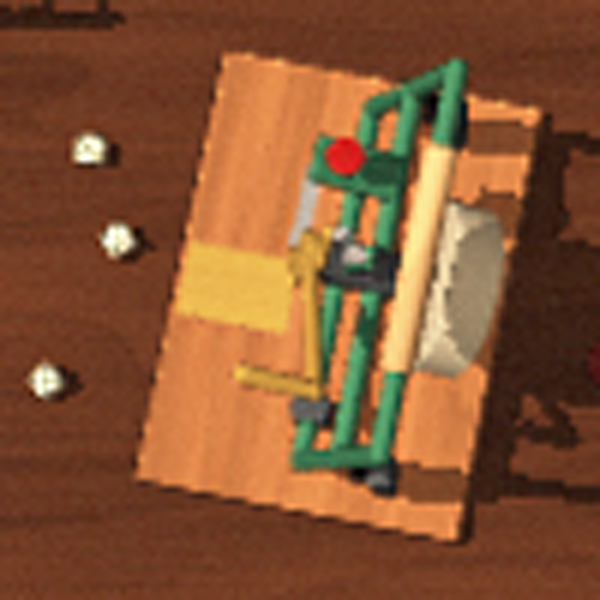

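Crop a has board corners at (35,385), (530,375) and (367,577), the red cap at (210,168) and the grip from (245,88) to (415,152). In crop b the board corners are (222,52), (543,105), (460,543) and (135,478). The red cap is at (345,156), the grip runs (437,145)–(397,370) and the peg (238,375)–(320,390).

Create h.py:
```python
import numpy as np,cv2
from rig import bot
def ray(c,uv):
    V=np.array(c["view"]);R,t=V[:3,:3],V[:3,3]
    d=np.linalg.inv(c["K"])@[uv[0],uv[1],1]; d=R.T@(d*[1,-1,-1]); return -R.T@t,d/np.linalg.norm(d)
def plane(c,uv,z): o,d=ray(c,uv); return o+d*(z-o[2])/d[2]
def tri(c1,u1,c2,u2):
    A=np.zeros((3,3));b=np.zeros(3)
    rs=[ray(c1,u1),ray(c2,u2)]
    for o,d in rs: M=np.eye(3)-np.outer(d,d);A+=M;b+=M@o
    p=np.linalg.solve(A,b); return p,sum(np.linalg.norm(np.cross(p-o,d)) for o,d in rs)
def proj(c,p):
    V=np.array(c["view"]);q=V[:3,:3]@p+V[:3,3];q=q*[1,-1,-1];q=np.array(c["K"])@q;return q[:2]/q[2]
def red(c,box):
    x0,y0,x1,y1=box;h=cv2.cvtColor(c["color"][y0:y1,x0:x1],cv2.COLOR_RGB2HSV).astype(int)
    m=((h[...,0]<6)|(h[...,0]>174))&(h[...,1]>200)&(h[...,2]>140)
    v,u=np.nonzero(m);return (u.mean()+x0,v.mean()+y0),m.sum()
```

Run:
```python
from h import *
np.set_printoptions(precision=4,suppress=True)
S,T=bot.capture("side"),bot.capture("top")
fa=lambda p:((p[0]+.5)/4-.5+220,(p[1]+.5)/4-.5+160)
fb=lambda p:((p[0]+.5)/6-.5+240,(p[1]+.5)/6-.5+150)
ct=np.array([plane(T,fb(p),.014) for p in[(222,52),(543,105),(460,543),(135,478)]])
cs=np.array([plane(S,fa(p),.014) for p in[(35,385),(530,375),(367,577)]])
print(ct,ct.mean(0),np.linalg.norm(ct-np.roll(ct,1,0),axis=1));print(cs,(cs[0]+cs[1])/2)
ex=(ct[0]-ct[3]+ct[1]-ct[2]);print("yaw",np.degrees(np.arctan2(ex[1],ex[0])));ex=cs[0]-cs[2];print(np.degrees(np.arctan2(ex[1],ex[0])))
rs,rt=red(S,(262,190,285,215)),red(T,(285,165,310,185));print("red",rs,rt,tri(S,rs[0],T,rt[0]))
print("grip ends",tri(S,fa((245,88)),T,fb((437,145))),tri(S,fa((415,152)),T,fb((397,370))))
```

```text
[[ 0.7569  0.1613  0.014 ]
 [ 0.7171 -0.0571  0.014 ]
 [ 0.4201  0.0027  0.014 ]
 [ 0.4664  0.2191  0.014 ]] [0.5901 0.0815 0.014 ] [0.2962 0.2221 0.3029 0.2213]
[[0.7515 0.1612 0.014 ]
 [0.4191 0.0073 0.014 ]
 [0.4617 0.2261 0.014 ]] [0.5853 0.0843 0.014 ]
yaw -11.315268001371008
-12.615438529376217
red ((np.float64(271.3333333333333), np.float64(201.66666666666666)), np.int64(3)) ((np.float64(297.1111111111111), np.float64(175.51851851851853)), np.int64(27)) (array([0.6498, 0.0689, 0.1823]), np.float64(2.39243679934188e-05))
grip ends (array([0.6483, 0.0109, 0.2138]), np.float64(0.002045607832891276)) (array([0.5098, 0.0363, 0.2171]), np.float64(0.002586054940759985))
```

Add to h.py:
```python
from scipy.spatial.transform import Rotation as Ro
YAW=np.radians(-11.4);B=np.array([.590,.0823,.05]);RB=Ro.from_euler('z',YAW).as_matrix()
def fr(x,y,z,lean=.35):
    c,s=np.cos(lean),np.sin(lean);return B+RB@np.array([x,y*c-z*s,z*c+y*s])
def tool(phi,mode):
    z=np.array([0,np.sin(phi),-np.cos(phi)]); y=np.array([1.,0,0]) if mode=='push' else -np.array([0,np.cos(phi),np.sin(phi)])
    return RB@np.column_stack([np.cross(y,z),y,z])
def delta(p,R):
    s=bot.read_state();R0=np.array(s["tcp_rot"]);d=R0.T@(p-np.array(s["position"]));r=np.degrees(Ro.from_matrix(R0.T@R).as_rotvec())
    print(np.round(d,4),np.round(r,2),"at",np.round(s["position"],4))
```

```bash
python3 -c "
from h import *
delta(np.array([.204,-.59,.36]),np.array(bot.read_state()['tcp_rot']))
delta(fr(.06,.045,.165),tool(np.radians(10),'push'))
delta(fr(.06,.045,.165)+[0,0,.1],tool(np.radians(10),'push'))
print(fr(.06,.045,.13))"
```

```text
[-0.     -0.0005 -0.1663] [0. 0. 0.] at [ 0.2041 -0.5902  0.1937]
[ 0.6289 -0.4669 -0.0259] [  5.13   9.03 -59.38] at [ 0.2041 -0.5902  0.1937]
[ 0.6289 -0.467  -0.1259] [  5.13   9.03 -59.38] at [ 0.2041 -0.5902  0.1937]
[0.64836068 0.06818109 0.18754885]
```

Careful with the scale: shifts go in shares of 0.75 m and turns go in shares of 360 degrees. That gives: 0.629 m / 0.75 = 0.8387, -0.467 m / 0.75 = -0.6227, -59.38 degrees / 360 = -0.1649.

>>> steer_hand --pt "0 0 -0.168 0 0 0 0" --pt "0 0 -0.168 0 0 0 0" --pt "0.8387 -0.6227 -0.168 0.0143 0.0251 -0.1649 0" --pt "0.8387 -0.6227 -0.168 0.0143 0.0251 -0.1649 0" --pt "0.8387 -0.6227 -0.168 0.0143 0.0251 -0.1649 0" --pt "0.8387 -0.6227 -0.168 0.0143 0.0251 -0.1649 0" --pt "0.8387 -0.6227 -0.168 0.0143 0.0251 -0.1649 0" --pt "0.8387 -0.6227 -0.168 0.0143 0.0251 -0.1649 0" --pt "0.8387 -0.6227 -0.168 0.0143 0.0251 -0.1649 0" --pt "0.8387 -0.6227 -0.168 0.0143 0.0251 -0.1649 0" --pt "0.8387 -0.6227 -0.168 0.0143 0.0251 -0.1649 0" --pt "0.8387 -0.6227 -0.168 0.0143 0.0251 -0.1649 0" --pt "0.8387 -0.6227 -0.168 0.0143 0.0251 -0.1649 0" --pt "0.8387 -0.6227 -0.168 0.0143 0.0251 -0.1649 0" --pt "0.8387 -0.6227 -0.168 0.0143 0.0251 -0.1649 0" --pt "0.8387 -0.6227 -0.168 0.0143 0.0251 -0.1649 0" --pt "0.8387 -0.6227 -0.168 0.0143 0.0251 -0.1649 0" --pt "0.8387 -0.6227 -0.168 0.0143 0.0251 -0.1649 0" --pt "0.8387 -0.6227 -0.168 0.0143 0.0251 -0.1649 0" --pt "0.8387 -0.6227 -0.168 0.0143 0.0251 -0.1649 0"

```text
time_s: 2.2
position: [0.6457, 0.0569, 0.3196]
tcp_rot: [[0.193, 0.981, 0.033], [0.966, -0.196, 0.168], [0.172, -0.001, -0.985]]
force: [0.1, 0.0, -0.2]
opening: 0.006
grasp_force: 0.0
```

```bash
python3 -c "
from h import *
delta(fr(.06,.045,.145),tool(np.radians(10),'push'))"
```

```text
[-0.0139  0.0005  0.1173] [-0.07  0.12  0.1 ] at [0.6457 0.0569 0.3196]
```

Converted, 0.117 m / 0.75 = 0.156, 0.1 m / 0.75 = 0.1333.

>>> steer_hand --pt "-0.0093 0 0.0667 0 0 0 0" --pt "-0.0187 0.0007 0.1333 0 0 0 0" --pt "-0.0187 0.0007 0.156 0 0 0 0" --pt "-0.0187 0.0007 0.156 0 0 0 0" --pt "-0.0187 0.0007 0.156 0 0 0 0"

```text
time_s: 2.7
position: [0.6482, 0.061, 0.2034]
tcp_rot: [[0.196, 0.98, 0.035], [0.965, -0.199, 0.169], [0.172, 0.001, -0.985]]
force: [-0.3, -0.2, 0.1]
opening: 0.008
grasp_force: 0.0
```

Run:
```python
from h import *
S,T=bot.capture("side"),bot.capture("top")
a=S["color"][170:250,235:335,::-1]; b=T["color"][140:220,250:350,::-1]
cv2.imwrite("pics/c.png",np.vstack([cv2.resize(i,(375,300),interpolation=cv2.INTER_CUBIC) for i in(a,b)]))
p=np.array(bot.read_state()["position"]);print(proj(S,p),proj(S,fr(.06,.045,.13)),red(S,(262,190,285,215)),proj(T,fr(.06,.045,.13)))
delta(fr(.06,.045,.13),tool(np.radians(10),'push'));delta(fr(.06,.045,.117),tool(np.radians(10),'push'))
```

```text
[272.37662379 193.68191908] [271.82174161 200.1592215 ] ((np.float64(273.5), np.float64(202.0)), np.int64(6)) [297.22162849 175.61228941]
[ 0.0035 -0.0024  0.0183] [ 0.28  0.07 -0.01] at [0.6494 0.0612 0.205 ]
[ 0.0058 -0.0025  0.0311] [ 0.28  0.07 -0.01] at [0.6494 0.0612 0.205 ]
```

View pics/c.png

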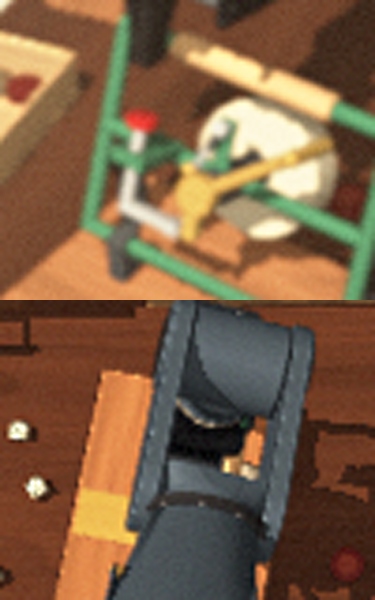

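The finger tip seems to end at about crop (147,65), higher than the projected TCP at crop (140,89). I'll check that against the first side picture by differencing.

Run:
```python
from h import *
S=bot.capture("side")
d=np.abs(S["color"][:,:,::-1].astype(int)-cv2.imread("pics/side0.png")).max(2)
for r in range(176,206): print(r,' '.join('%3d'%v for v in d[r,262:290]))
p=bot.read_state();print(p["position"],p["force"])
```

```text
176   6   5   3  13  10   0  22  89 122 123 116 116 104  97  74  70  62  47   5   5   5   9   8   9  11   6   8   5
177   6   9   7   6   5   7  20  65 117 114 119 124 125 119 116 100  77  50  17  10   8   4  11   7   8   8  10   6
178   4  12   4   6   8   4  13  48  79 101 107 123 136 135 142 129 108  78  48  42  42  66  65  48  17   7   8   6
179   9   6   9   5  11   8   6  27  59  58  79  92 117 129 142 135 128 101  79  80  99 104 100  92  78  55  37  13
180   7  12   7   9   5   3   7  43  37  47  46  57  86 100 120 129 119  98  95 103 106  96 100 109  95  99  87  74
181   4   6  10   7   9   8   4  29  42  51  60  57  60  62  87  93  92  93  86 100 104 102 100  99 102 103 107  96
182   6   6   8   3  13  10  10  32  44  46  58  53  66  66  51  56  63  69  86  90  99  92  82  82  95 105  97  96
183   6   2  14   7  10   7   7  28  44  50  60  59  59  76  63  61  41  32  66  86  84  82  58  41  51  59  61  50
184   9  12   5   9   6  11   1  23  50  53  65  62  68  72  66  52  41  10  29  61  78  61  35  15  10  10  16  13
185   9   9   6  10   8   8   5  24  41  50  64  63  62 
[... 1749 characters left out ...]
17  10   8   5   5   5   8   4  28  31  18  12  12
201  11  13  12   7   3   5   6   9  15   6   9   6   9  11  11   3   8   4   7   3   4   2   6  19  13   4   6   4
202   6  11   7   5   8  19  14   7  12   5  10  10   9   9  13   7   5  10   7   5  10   6   3   7   2   4   4   9
203   4   5  17   6   3   9   9   9   6   7   5   5  12  10   5   6   8   5  12  10   9   3   9   4   7   1  12   9
204  11  15   2   8  16   3   5  14   7  12   5  12   9   3   9   8  16   9   6   9   4   7  12   2   8   4  12  19
205  12   5  10  11   7  12   7  17   7   9  16   8  12   6  12   3   3   2   6   8  12   3  11   1   9   6   8   9
[0.64937623 0.0614321  0.20510231] [0.25702361 0.22836435 0.26156851]
```

Converted, 0.018 m / 0.75 = 0.024, 0.01 m / 0.75 = 0.0133.

>>> steer_hand --pt "0.0027 -0.0013 0.0133 0 0 0 0" --pt "0.0047 -0.0027 0.024 0 0 0 0" --pt "0.0047 -0.0027 0.024 0 0 0 0" --pt "0.0047 -0.0027 0.024 0 0 0 0"

```text
time_s: 3.25
position: [0.6469, 0.0695, 0.1851]
tcp_rot: [[0.194, 0.98, 0.034], [0.966, -0.197, 0.169], [0.172, -0.0, -0.985]]
force: [0.5, -0.8, -0.4]
opening: 0.01
grasp_force: 0.0
```

```bash
python3 -c "
from h import *
delta(fr(.06,.045,.13),tool(np.radians(10),'push'));print(bot.read_state()['force'])
S=bot.capture('side');p=np.array(bot.read_state()['position']);print(proj(S,p),S['view'][:3,:3].T@-S['view'][:3,3])
d=np.abs(S['color'][:,:,::-1].astype(int)-cv2.imread('pics/side0.png')).max(2)
for r in range(184,206): print(r,' '.join('%3d'%v for v in d[r,264:284]))
"
```

```text
[-0.0006  0.0017 -0.0026] [-0.03  0.08  0.02] at [0.6469 0.0695 0.1851]
[ 0.50813232 -0.75243064 -0.43712291]
[272.0205918  201.10388871] [0.22433977 0.85810877 0.88438434]
184   3  10   3  10   6  24  50  56  66  54  60  65  68  70  54  40  39  57  81  83
185   4  16   3  10   3  34  49  54  60  61  61  71  63  65  54  23   9  25  40  57
186  13   6   5  10  12  35  49  61  59  55  68  67  69  68  48  17   3   5   4  30
187   4   4   9  10   9  39  59  48  60  55  73  63  66  69  43  17  13   8   9   4
188   9   8  14   8  18  42  59  55  44  62  66  65  70  61  42  13   4   8   2  11
189   7   4   7   7  23  49  54  54  55  54  69  65  71  75  37  15   6   3   3   6
190   9   6  12   4  25  41  53  52  60  64  59  70  75  62  37   6   6   8  10   7
191  10  13   6   7  27  53  66  60  57  58  68  76  68  50  30   5   2   3   6  10
192   7   8   4  10  27  60  63  52  56  65  70  74  69  57  20   5   9 
[... 403 characters left out ...]
   3  11   5   9  13   4   6
198  12  12   5   7   2   5   8   6   6  11   3   3   4   4   5   6   9   9   9   7
199   3   4  13   2   2  11   9   6   7   6   8   8  12   5   6   5   6   2   7   3
200  12   9   5  13   4   9  17  11   8  10  13   8   2  16   7  10   5   9   8  14
201  12   6   2   3   5  11  14   5  11   8   9   7  11   5   2  11   7   2   8  21
202   6   5  10  23  12  10  13   4   4  12  12  12   6   6   5  10   6   3  11  15
203  11   5   4   9   5   6   6   6   4   4   7   8   9   7   7   6  10   3   5  24
204   9   5  13   3   7   6  15   6   4   9   7   3   3   7  11   4   9   9   8  27
205  10  11  10  15   6  12   7   6  13   8   8   4  10   7   5   2   1   3   7  18
```

Converted, 0.008 m / 0.75 = 0.0107, 0.004 m / 0.75 = 0.0053.

>>> steer_hand --pt "0.0013 0.002 0.0053 0 0 0 0" --pt "0.0013 0.002 0.0107 0 0 0 0" --pt "0.0013 0.002 0.0107 0 0 0 0"

```text
time_s: 3.6
position: [0.6488, 0.0713, 0.177]
tcp_rot: [[0.195, 0.98, 0.033], [0.966, -0.198, 0.169], [0.172, -0.001, -0.985]]
force: [-0.5, 0.8, 0.3]
opening: 0.008
grasp_force: 0.0
```

```bash
python3 -c "
from h import *
delta(fr(.06,.045,.13),tool(np.radians(10),'push'));print(bot.read_state()['force'])
S=bot.capture('side');p=np.array(bot.read_state()['position']);print(proj(S,p),red(S,(262,190,285,215)))
d=np.abs(S['color'][:,:,::-1].astype(int)-cv2.imread('pics/side0.png')).max(2)
for r in range(192,206): print(r,' '.join('%3d'%v for v in d[r,264:284]))
"
```

```text
[-0.0013  0.0002 -0.0109] [-0.06  0.08 -0.  ] at [0.6488 0.0713 0.177 ]
[-0.52335424  0.84836635  0.29231429]
[271.28320076 203.60970512] ((np.float64(270.5), np.float64(201.0)), np.int64(2))
192   4  10   4   6  33  61  52  55  58  65  71  69  66  40  10   4   6   3  10   3
193  14   8  11  12  40  52  54  60  68  68  72  74  67  45   5   4  15   5   8   1
194   3   8  10  16  52  57  53  53  56  67  76  77  61  36   9   2   8   3   1   3
195  10   3   4  26  40  53  52  66  77  68  62  60  48  21   2   1   4   2   4   4
196  11   7   9   9  22  33  33  42  56  61  48  34  17   4   4  15   4   8   3   5
197  13  14   5   7   9   7  13  32  46  37  23   8   4   5   6   5   7  12   6   2
198   4   6   4   5   3   6   5  13  23  14   6   5   5   5   7   9   7   5   4   5
199   6   8   8   4   5   8  14   5  14  18  14  13   5   1   6   4   5   5   7   5
200   9  10   4   5   5   9  14   8   3   1   5  24  15  11   9   2   3   4  13  12
201   9   9   4   5   6  13  14  11   7   6   7   9   3   4   6   3  11   5  16  29
202   6   4  10  18  13   6  14   5   7   8  11   8   5   6   5  14   3   6  18  42
203   5   7   5   6  11   6   6   7   6   6   8  11  10  10  10   7   9   6  21  45
204   5  10  13   2  11  11  10   7   5   9  11   6   7   4  15   3   9  14  35  40
205  13   8   9  11   7  13   5   7  19  11   8   3   5   5   5   6   8  27  30  30
```

Converted, 0.006 m / 0.75 = 0.008, 0.003 m / 0.75 = 0.004.

>>> steer_hand --pt "0.0007 0 0.004 0 0 0 0" --pt "0.0013 0 0.008 0 0 0 0" --pt "0.0013 0 0.008 0 0 0 0"

```text
time_s: 3.95
position: [0.6492, 0.0733, 0.1715]
tcp_rot: [[0.195, 0.98, 0.033], [0.966, -0.198, 0.169], [0.172, -0.001, -0.985]]
force: [-0.1, -0.4, -0.1]
opening: 0.005
grasp_force: 0.0
```

```bash
python3 -c "
from h import *
delta(fr(.06,.045,.13),tool(np.radians(10),'push'));print(bot.read_state()['force'])
S=bot.capture('side');p=np.array(bot.read_state()['position']);print(proj(S,p),red(S,(262,190,285,215)))
i=S['color'][170:230,245:320,::-1];cv2.imwrite('pics/d.png',cv2.resize(i,(600,480),interpolation=cv2.INTER_CUBIC))
"
```

```text
[-0.0024  0.0002 -0.0167] [-0.04  0.08  0.  ] at [0.6492 0.0733 0.1715]
[-0.06806143 -0.3619994  -0.08553501]
[270.90036499 205.54742964] ((np.float64(nan), np.float64(nan)), np.int64(0))h.py:17: RuntimeWarning: Mean of empty slice.
  v,u=np.nonzero(m);return (u.mean()+x0,v.mean()+y0),m.sum()
  ret = ret.dtype.type(ret / rcount)
```

View pics/d.png

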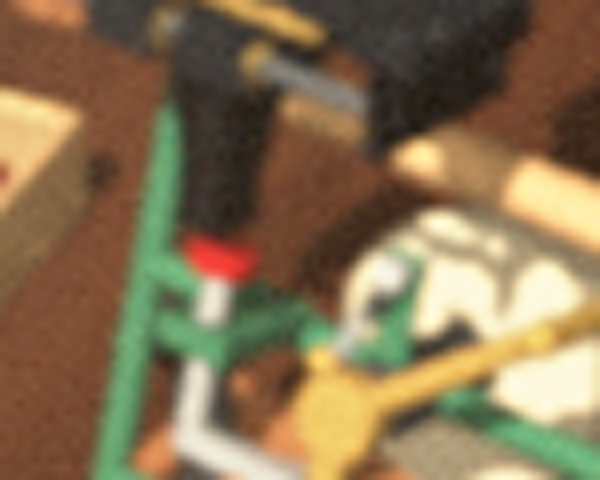

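The red cap sits at crop (222,258) and the finger, directly above it, now covers its rear half and is almost touching. There is no force yet, so I'll keep going down slowly.

>>> steer_hand --pt "0.0007 0 0.0027 0 0 0 0" --pt "0.0013 0 0.0053 0 0 0 0" --pt "0.0013 0 0.0053 0 0 0 0"

```text
time_s: 4.3
position: [0.6497, 0.0749, 0.168]
tcp_rot: [[0.195, 0.98, 0.034], [0.966, -0.197, 0.169], [0.172, -0.0, -0.985]]
force: [0.1, -0.8, -0.1]
opening: 0.006
grasp_force: 0.0
```

>>> steer_hand --pt "0.0007 0 0.0027 0 0 0 0" --pt "0.0013 0 0.0053 0 0 0 0" --pt "0.0013 0 0.0053 0 0 0 0"

```text
time_s: 4.6
position: [0.6501, 0.0766, 0.1642]
tcp_rot: [[0.195, 0.98, 0.034], [0.966, -0.198, 0.169], [0.172, -0.0, -0.985]]
force: [0.5, 0.3, -0.3]
opening: 0.003
grasp_force: 0.0
```

```bash
python3 -c "
from h import *
delta(fr(.06,.045,.13),tool(np.radians(10),'push'));print(bot.read_state()['force'])
S=bot.capture('side');p=np.array(bot.read_state()['position']);print(proj(S,p))
h=cv2.cvtColor(S['color'],cv2.COLOR_RGB2HSV)
h0=cv2.cvtColor(cv2.imread('pics/side0.png'),cv2.COLOR_BGR2HSV)
for H in(h0,h):
  m=((H[...,0]<5)|(H[...,0]>172))&(H[...,1]>170)&(H[...,2]>80)
  v,u=np.nonzero(m[192:216,262:284]);print(len(v),u.min()+262,u.max()+262,v.min()+192,v.max()+192)
"
```

```text
[-0.0044 -0.     -0.0245] [-0.01  0.08  0.01] at [0.6501 0.0766 0.1642]
[ 0.51109104  0.31131863 -0.27281265]
[270.22874763 208.20999485]
35 269 276 199 204
19 270 276 201 204
```

Converted, 0.004 m / 0.75 = 0.0053, 0.002 m / 0.75 = 0.0027.

>>> steer_hand --pt "0.0007 0 0.0027 0 0 0 0" --pt "0.0013 0 0.0053 0 0 0 0" --pt "0.0013 0 0.0053 0 0 0 0"

```text
time_s: 4.95
position: [0.6509, 0.0778, 0.161]
tcp_rot: [[0.194, 0.98, 0.035], [0.966, -0.198, 0.168], [0.172, 0.001, -0.985]]
force: [-1.1, 0.2, 1.7]
opening: 0.004
grasp_force: 0.9
```

Run:
```python
from h import *
S=bot.capture('side');T=bot.capture('top')
h=cv2.cvtColor(S['color'],cv2.COLOR_RGB2HSV);m=((h[...,0]<5)|(h[...,0]>172))&(h[...,1]>170)&(h[...,2]>80)
v,u=np.nonzero(m[192:216,262:284]);print(len(v),v.min()+192,v.max()+192)
p=np.array(bot.read_state()["position"]);print(proj(S,p),proj(T,p))
i=S['color'][130:240,230:340,::-1];j=T['color'][140:250,250:350,::-1]
cv2.imwrite('pics/e.png',np.hstack([cv2.resize(i,(440,440),interpolation=cv2.INTER_CUBIC),cv2.resize(j,(360,440),interpolation=cv2.INTER_CUBIC)]))
```

```text
20 201 205
[269.84206518 209.34724885] [295.02937295 176.38557221]
```

View pics/e.png

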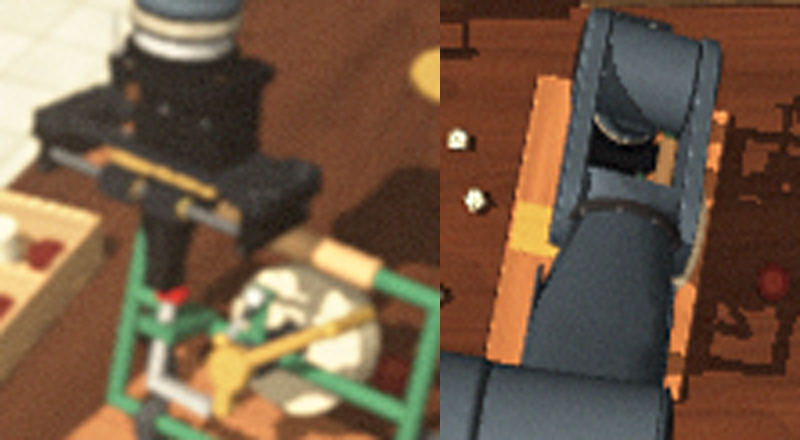

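Contact has been made with the cap: the picture shows the finger on it at crop (170,290). The fingers evidently end about 22 mm short of the reported TCP. Now I press along the frame axis.

Converted, 0.009 m / 0.75 = 0.012, 0.006 m / 0.75 = 0.008.

>>> steer_hand --pt "0.0007 0 0.004 0 0 0 0" --pt "0.0013 0 0.008 0 0 0 0" --pt "0.002 0 0.012 0 0 0 0" --pt "0.002 0 0.012 0 0 0 0"

```text
time_s: 5.45
position: [0.6515, 0.0811, 0.1519]
tcp_rot: [[0.195, 0.98, 0.035], [0.966, -0.198, 0.169], [0.172, 0.001, -0.985]]
force: [0.8, -0.8, 2.2]
opening: 0.005
grasp_force: 1.2
```

>>> steer_hand --pt "0.0007 0 0.004 0 0 0 0" --pt "0.0013 0 0.0067 0 0 0 0" --pt "0.0013 0 0.0067 0 0 0 0"

```text
time_s: 5.75
position: [0.6523, 0.0832, 0.1511]
tcp_rot: [[0.194, 0.98, 0.037], [0.966, -0.197, 0.17], [0.174, 0.003, -0.985]]
force: [-6.2, -3.4, 18.9]
opening: 0.008
grasp_force: 9.5
```

Run:
```python
from h import *
S=bot.capture('side')
h=cv2.cvtColor(S['color'],cv2.COLOR_RGB2HSV);m=((h[...,0]<5)|(h[...,0]>172))&(h[...,1]>170)&(h[...,2]>80)
v,u=np.nonzero(m[192:220,262:284]);print(len(v),v.min()+192,v.max()+192)
```

```text
18 205 208
```

Converted, -0.1 m / 0.75 = -0.1333, -0.05 m / 0.75 = -0.0667.

>>> steer_hand --pt "-0.004 0 -0.0267 0 0 0 0" --pt "-0.012 0 -0.0667 0 0 0 0" --pt "-0.0227 0 -0.1333 0 0 0 0" --pt "-0.0227 0 -0.1333 0 0 0 0" --pt "-0.0227 0 -0.1333 0 0 0 0"

```text
time_s: 6.3
position: [0.6452, 0.0496, 0.2439]
tcp_rot: [[0.195, 0.98, 0.037], [0.965, -0.198, 0.169], [0.173, 0.002, -0.985]]
force: [-0.8, 0.4, -0.1]
opening: 0.005
grasp_force: 0.0
```

Run:
```python
from h import *
np.set_printoptions(suppress=True,precision=4)
S=bot.capture('side')
h=cv2.cvtColor(S['color'],cv2.COLOR_RGB2HSV);m=((h[...,0]<5)|(h[...,0]>172))&(h[...,1]>170)&(h[...,2]>80)
v,u=np.nonzero(m[192:220,262:284]);print(len(v),v.min()+192,v.max()+192,v.mean()+192,"expect",proj(S,fr(.06,.045,.13)),proj(S,fr(.06,.045,.118)))
R=tool(np.radians(10),'push');off=.022*R[:,2]
def peg(th,y=.078,up=.006):
    a=np.radians(40)-th; return fr(-.118*np.cos(a),y,.09+.118*np.sin(a)+up)+off
print("peg img",proj(S,fr(-.0904,.096,.1658)))
delta(peg(0,up=.02)+[0,0,.05],R);
p0=peg(0,up=.02)
for th,up in((0,.006),(.3,.006),(.6,.006),(.9,.004),(1.1,.0)): print(th,R.T@(peg(th,up=up)-p0))
```

```text
33 203 208 205.4848484848485 expect [271.8217 200.1592] [271.0668 204.0907]
peg img [310.1203 212.5166]
[ 0.0402 -0.1498 -0.0308] [-0.07  0.05 -0.01] at [0.6441 0.05   0.2422]
0 [0.0024 0.     0.0138]
0.3 [ 0.0077 -0.0184  0.0434]
0.6 [ 0.0137 -0.027   0.0771]
0.9 [ 0.0202 -0.0252  0.1137]
1.1 [ 0.0248 -0.0182  0.1398]
```

Converted, -0.15 m / 0.75 = -0.2, 0.04 m / 0.75 = 0.0533.

>>> steer_hand --pt "0.0267 -0.0267 -0.0413 0 0 0 0" --pt "0.0533 -0.08 -0.0413 0 0 0 0" --pt "0.0533 -0.1467 -0.0413 0 0 0 0" --pt "0.0533 -0.2 -0.0413 0 0 0 0" --pt "0.0533 -0.2 -0.0413 0 0 0 0" --pt "0.0533 -0.2 -0.0413 0 0 0 0"

```text
time_s: 6.95
position: [0.5031, 0.1135, 0.2791]
tcp_rot: [[0.194, 0.98, 0.032], [0.966, -0.197, 0.169], [0.172, -0.002, -0.985]]
force: [1.1, -1.1, 0.0]
opening: 0.004
grasp_force: 0.0
```

Run:
```python
from h import *
np.set_printoptions(suppress=True,precision=4)
R=tool(np.radians(10),'push');off=.022*R[:,2]
delta(fr(-.0904,.078,.1658+.02)+off,R)
S=bot.capture('side');p=np.array(bot.read_state()["position"]);print(proj(S,p-off))
i=S['color'][160:260,250:350,::-1]
cv2.imwrite('pics/f.png',cv2.resize(i,(500,500),interpolation=cv2.INTER_CUBIC))
```

```text
[-0.0085  0.001   0.0487] [-0.12  0.07  0.03] at [0.5031 0.1135 0.2791]
[315.8137 187.4634]
```

View pics/f.png

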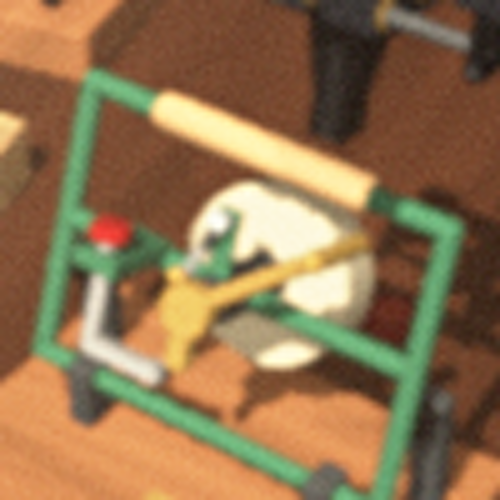

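The fingertip at crop (333,140) matches the offset model's prediction of (316,187.5) px. The plunger is in, and the peg's near end is at about crop (305,262). Next I sweep the peg down its arc.

Converted, 0.126 m / 0.75 = 0.168, 0.109 m / 0.75 = 0.1453.

>>> steer_hand --pt "-0.0113 0.0013 0.0533 0 0 0 0" --pt "-0.008 0.0013 0.08 0 0 0 0" --pt "-0.0053 -0.0093 0.1 0 0 0 0" --pt "-0.0013 -0.0227 0.1227 0 0 0 0" --pt "0.0027 -0.0293 0.1453 0 0 0 0" --pt "0.0067 -0.0347 0.168 0 0 0 0" --pt "0.0067 -0.0347 0.168 0 0 0 0"

```text
time_s: 7.7
position: [0.4835, 0.1441, 0.1545]
tcp_rot: [[0.195, 0.98, 0.029], [0.966, -0.197, 0.169], [0.172, -0.005, -0.985]]
force: [-0.9, -0.7, 0.2]
opening: 0.004
grasp_force: 0.3
```

Run:
```python
from h import *
R=tool(np.radians(10),'push');off=.022*R[:,2]
def peg(th,y=.078,up=.006):
    a=np.radians(40)-th; return fr(-.118*np.cos(a),y,.09+.118*np.sin(a)+up)+off
for th,up in((.6,.006),(.9,.004),(1.1,0),(1.2,-.003)): delta(peg(th,up=up),R)
S=bot.capture('side')
i=S['color'][160:260,250:350,::-1]
cv2.imwrite('pics/g.png',cv2.resize(i,(500,500),interpolation=cv2.INTER_CUBIC))
```

```text
[ 0.0009 -0.0008 -0.0014] [-0.28  0.12 -0.03] at [0.4835 0.1441 0.1545]
[0.0075 0.0012 0.0352] [-0.28  0.12 -0.03] at [0.4835 0.1441 0.1545]
[0.0122 0.0083 0.0612] [-0.28  0.12 -0.03] at [0.4835 0.1441 0.1545]
[0.0146 0.0135 0.0746] [-0.28  0.12 -0.03] at [0.4835 0.1441 0.1545]
```

View pics/g.png

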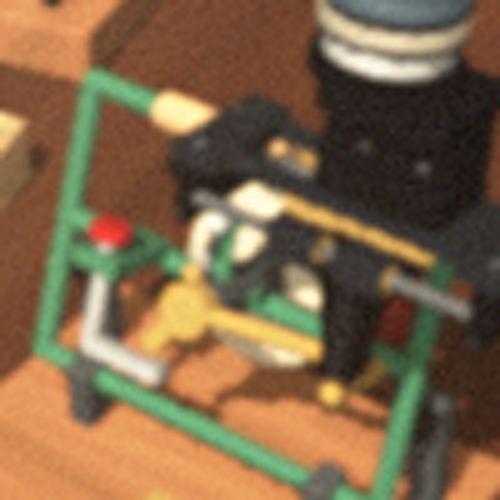

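The kickstand is moving: the leg now runs from crop (185,305) to (320,350) and the peg tip is under the finger at (333,392). I'll push on past centre.

Converted, 0.074 m / 0.75 = 0.0987, 0.061 m / 0.75 = 0.0813.

>>> steer_hand --pt "0.0053 0 0.024 0 0 0 0" --pt "0.01 0.0013 0.0467 0 0 0 0" --pt "0.0133 0.0067 0.064 0 0 0 0" --pt "0.016 0.0107 0.0813 0 0 0 0" --pt "0.0193 0.018 0.0987 0 0 0 0" --pt "0.0193 0.018 0.0987 0 0 0 0"

```text
time_s: 8.35
position: [0.5036, 0.1678, 0.0852]
tcp_rot: [[0.195, 0.98, 0.033], [0.966, -0.198, 0.169], [0.172, -0.001, -0.985]]
force: [-0.5, 0.1, 0.2]
opening: 0.004
grasp_force: 0.0
```

Run:
```python
from h import *
bot.capture('side');S=bot.capture('side')
i=S['color'][180:280,250:350,::-1]
cv2.imwrite('pics/h.png',cv2.resize(i,(500,500),interpolation=cv2.INTER_CUBIC))
```

```text
(no output)
```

View pics/h.png

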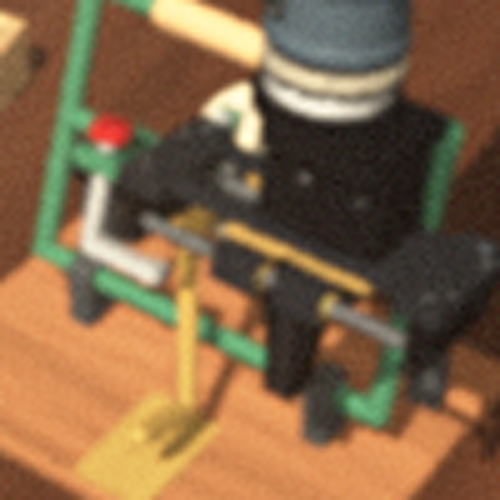

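Kickstand fully down: the leg is near vertical at crop (187,340), with the peg over the brass plate at (165,425). Now back off and set up the grip.

Converted, -0.22 m / 0.75 = -0.2933, -0.19 m / 0.75 = -0.2533.

>>> steer_hand --pt "0.0067 0 -0.0533 0 0 0 0.3" --pt "0.0067 0 -0.12 0 0 0 0.6" --pt "0 0 -0.1867 0 0 0 0.6" --pt "0 0 -0.2533 0 0 0 0.6" --pt "0 0 -0.2933 0 0 0 0.6" --pt "0 0 -0.2933 0 0 0 0.6" --pt "0 0 -0.2933 0 0 0 0.6"

```text
time_s: 9.15
position: [0.4951, 0.1303, 0.3043]
tcp_rot: [[0.195, 0.98, 0.037], [0.966, -0.198, 0.169], [0.172, 0.003, -0.985]]
force: [-0.4, 1.0, -0.8]
opening: 0.546
grasp_force: 0.0
```

Run:
```python
from h import *
print(np.round(bot.read_state()["joint_positions"],1))
R=tool(.35,'grasp')
delta(fr(0,0,.157)-.078*R[:,2],R)
R2=R.copy();R2[:,:2]*=-1
delta(fr(0,0,.157)-.078*R2[:,2],R2)
```

```text
[-4.4 12.7 92.9 10.3 73.3  4.1]
[-0.1131  0.1025  0.0145] [ 8.06  7.83 89.76] at [0.4951 0.1303 0.3043]
[-0.1131  0.1025  0.0145] [ -7.83   8.06 -89.73] at [0.4951 0.1303 0.3043]
```

Careful with the scale: shifts go in shares of 0.75 m and turns go in shares of 360 degrees. That gives: -0.113 m / 0.75 = -0.1507, 0.1025 m / 0.75 = 0.1367, 89.76 degrees / 360 = 0.2493.

>>> steer_hand --pt "-0.1507 0.1367 0.0193 0.0224 0.0218 0.2493 0.6" --pt "-0.1507 0.1367 0.0193 0.0224 0.0218 0.2493 0.6" --pt "-0.1507 0.1367 0.0193 0.0224 0.0218 0.2493 0.6" --pt "-0.1507 0.1367 0.0193 0.0224 0.0218 0.2493 0.6" --pt "-0.1507 0.1367 0.0193 0.0224 0.0218 0.2493 0.6" --pt "-0.1507 0.1367 0.0193 0.0224 0.0218 0.2493 0.6" --pt "-0.1507 0.1367 0.0193 0.0224 0.0218 0.2493 0.6" --pt "-0.1507 0.1367 0.0193 0.0224 0.0218 0.2493 0.6" --pt "-0.1507 0.1367 0.0193 0.0224 0.0218 0.2493 0.6" --pt "-0.1507 0.1367 0.0193 0.0224 0.0218 0.2493 0.6" --pt "-0.1507 0.1367 0.0193 0.0224 0.0218 0.2493 0.6" --pt "-0.1507 0.1367 0.0193 0.0224 0.0218 0.2493 0.6" --pt "-0.1507 0.1367 0.0193 0.0224 0.0218 0.2493 0.6" --pt "-0.1507 0.1367 0.0193 0.0224 0.0218 0.2493 0.6"

```text
time_s: 10.55
position: [0.574, 0.0039, 0.269]
tcp_rot: [[0.981, -0.185, 0.064], [-0.196, -0.921, 0.337], [-0.003, -0.343, -0.939]]
force: [-0.2, -0.5, 0.1]
opening: 0.604
grasp_force: 0.0
```

Run:
```python
from h import *
R=tool(.35,'grasp')
delta(fr(0,0,.157)-.0*R[:,2],R);delta(fr(0,0,.135),R)
S=bot.capture('side');T=bot.capture('top')
print(proj(S,fr(0,0,.175)),proj(S,np.array(bot.read_state()["position"])-.022*R[:,2]))
i=S['color'][150:250,250:350,::-1];j=T['color'][140:240,250:340,::-1]
cv2.imwrite('pics/i.png',np.hstack([cv2.resize(i,(400,400),interpolation=cv2.INTER_CUBIC),cv2.resize(j,(360,400),interpolation=cv2.INTER_CUBIC)]))
```

```text
[ 0.0005 -0.0001  0.0761] [-0.    0.21  0.03] at [0.574  0.0039 0.269 ]
[ 0.0006 -0.0001  0.0981] [-0.    0.21  0.03] at [0.574  0.0039 0.269 ]
[301.46492773 189.67682647] [307.42034495 162.17242942]
```

View pics/i.png

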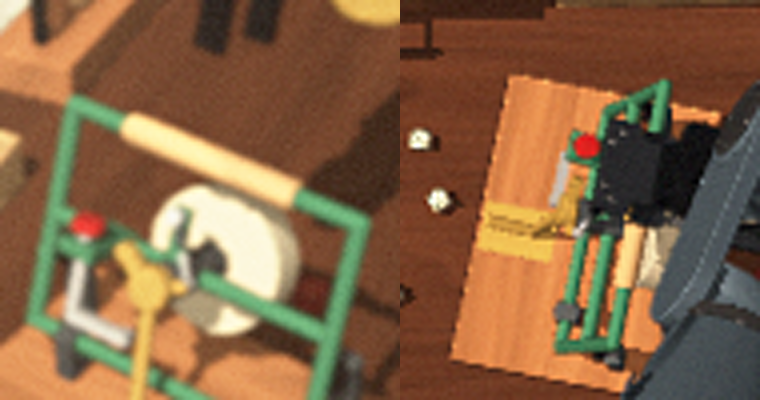

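The open fingers are at crop (212,45) and (262,35), with their midpoint where predicted. The bar's centre is at (211,157), also as predicted. Go down over the bar and close.

Converted, 0.096 m / 0.75 = 0.128, 0.075 m / 0.75 = 0.1.

>>> steer_hand --pt "0 0 0.0533 0 0 0 0.6" --pt "0 0 0.1 0 0 0 0.6" --pt "0 0 0.128 0 0 0 0.6" --pt "0 0 0.128 0 0 0 0.6" --pt "0 0 0.128 0 0 0 0.6"

```text
time_s: 11.15
position: [0.581, 0.0359, 0.1798]
tcp_rot: [[0.98, -0.185, 0.066], [-0.197, -0.921, 0.336], [-0.002, -0.343, -0.939]]
force: [0.2, -0.3, 1.1]
opening: 0.598
grasp_force: 0.0
```

>>> steer_hand --pt "0 0 0 0 0 0 0" --pt "0 0 0 0 0 0 0" --pt "0 0 0 0 0 0 0" --pt "0 0 0 0 0 0 0" --pt "0 0 0 0 0 0 0" --pt "0 0 0 0 0 0 0"

```text
time_s: 11.75
position: [0.5807, 0.0343, 0.1797]
tcp_rot: [[0.98, -0.186, 0.066], [-0.197, -0.922, 0.334], [-0.001, -0.34, -0.94]]
force: [-1.8, -4.9, 2.1]
opening: 0.24
grasp_force: 30.0
```

```bash
python3 -c "
from h import *
R=tool(.35,'grasp');delta(fr(0,0,.137),R)"
```

```text
[-0.0004 -0.0014  0.0016] [0.17 0.07 0.01] at [0.5807 0.0343 0.1797]
```

```bash
python3 -c "
from h import *
R=tool(.35,'grasp');p0=fr(0,0,.137)
for l in (.3,.25,.2,.15,.1,.05,0,-.01):
    print(l,np.round(R.T@(fr(0,0,.137,l)-p0),4),round(np.degrees(l-.35),2))"
```

```text
0.3 [-0.     -0.0068  0.0002] -2.86
0.25 [ 0.     -0.0137  0.0007] -5.73
0.2 [ 0.     -0.0205  0.0015] -8.59
0.15 [ 0.     -0.0272  0.0027] -11.46
0.1 [ 0.     -0.0339  0.0043] -14.32
0.05 [ 0.     -0.0405  0.0061] -17.19
0 [ 0.     -0.047   0.0083] -20.05
-0.01 [-0.     -0.0483  0.0088] -20.63
```

Converted, -0.047 m / 0.75 = -0.0627, -0.044 m / 0.75 = -0.0587, -20 degrees / 360 = -0.0556.

>>> steer_hand --pt "0 -0.0053 0 -0.0039 0 0 0" --pt "0 -0.0093 0 -0.0081 0 0 0" --pt "0 -0.0133 0.0007 -0.0119 0 0 0" --pt "0 -0.0183 0.0009 -0.0158 0 0 0" --pt "0 -0.0227 0.0013 -0.02 0 0 0" --pt "0 -0.0273 0.002 -0.0239 0 0 0" --pt "0 -0.032 0.0027 -0.0278 0 0 0" --pt "0 -0.0363 0.0036 -0.0319 0 0 0" --pt "0 -0.0407 0.0047 -0.0358 0 0 0" --pt "0 -0.0452 0.0057 -0.0397 0 0 0" --pt "0 -0.0493 0.0067 -0.0439 0 0 0" --pt "0 -0.054 0.008 -0.0478 0 0 0" --pt "0 -0.0587 0.0093 -0.0517 0 0 0" --pt "0 -0.0627 0.0111 -0.0556 0 0 0" --pt "0 -0.0627 0.0111 -0.0556 0 0 0" --pt "0 -0.0627 0.0111 -0.0556 0 0 0" --pt "0 -0.0627 0.0111 -0.0556 0 0 0"

```text
time_s: 13.45
position: [0.5905, 0.0812, 0.1879]
tcp_rot: [[0.98, -0.198, -0.001], [-0.198, -0.98, 0.001], [-0.001, -0.001, -1.0]]
force: [2.7, -3.3, -1.2]
opening: 0.243
grasp_force: 30.0
```

Run:
```python
from h import *
p=np.array(bot.read_state()["position"]);q=RB.T@(p-B);print(q,np.arctan2(-q[1],q[2]))
S=bot.capture('side');T=bot.capture('top')
print("grip ends predicted upright",[proj(c,fr(x,0,.175,0)).round(1) for c in(S,T) for x in(-.07,.07)])
i=S['color'][140:260,240:360,::-1];j=T['color'][140:240,250:340,::-1]
cv2.imwrite('pics/j.png',np.hstack([cv2.resize(i,(420,420),interpolation=cv2.INTER_CUBIC),cv2.resize(j,(378,420),interpolation=cv2.INTER_CUBIC)]))
print(bot.read_state()["force"],bot.read_state()["grasp_force"])
```

```text
[ 0.00075649 -0.00096999  0.1378588 ] 0.007035998858771054
grip ends predicted upright [array([310.6, 206.9]), array([267.9, 188.5]), array([289.1, 208.3]), array([296.6, 170.8])]
[ 2.62955583 -2.80973359 -1.17792407] 30.001180171966553
```

View pics/j.png

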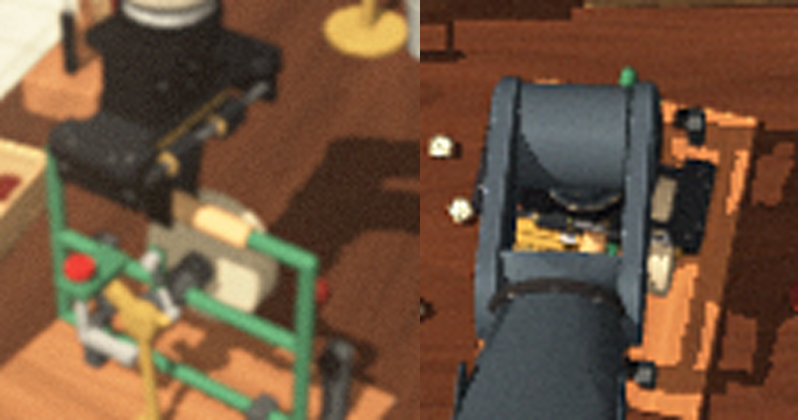

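The frame is upright: the grip's right end is at about (311,207.7) px, against (310.6,206.9) predicted for zero lean. Kickstand down, plunger in. Settle, then hand in.

>>> steer_hand --pt "0 0 0 0 0 0 0" --pt "0 0 0 0 0 0 0" --pt "0 0 0 0 0 0 0" --pt "0 0 0 0 0 0 0" --pt "0 0 0 0 0 0 0"

```text
time_s: 14.05
position: [0.5906, 0.0815, 0.1879]
tcp_rot: [[0.98, -0.198, -0.001], [-0.198, -0.98, 0.001], [-0.001, -0.001, -1.0]]
force: [3.8, -3.3, -2.7]
opening: 0.243
grasp_force: 30.0
```

```bash
python3 -c "
from rig import bot
print(bot.hand_in())"
```

```text
the job is handed in; nothing more can be done
None
```

I handed the job in at about 14 s with the plunger in, the kickstand down and the frame gripped within about 0.01 rad of upright by my measurement; `hand_in()` returned no verdict, so I don't know how it was judged.

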